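Hang the headphones over the bench rail

ROBOT

A 7-joint arm with a two-finger parallel gripper is mounted at the origin on the work surface. World frame = base frame: x ahead of the robot, y to its left, z up, the work surface at z = 0. Lengths are in m, angles in rad, forces in N, time in s.
With the tool pointing down it reaches from about 0.35 to 0.9 m from the base axis. Payload 8.1 kg.
Tool frame: the origin (TCP) lies between the finger pads; the fingertips stand 17 mm ahead of it and the grasp point (between the pads) lies 2 mm behind it; z points along the fingers, y is the line along which they close (so a half turn about z gives the same grasp; the last joint's range is limited). The gripper opens to 92 mm and grips with 3 to 60 N. Pads are 19 mm wide; open, the fingers measure 130 mm over their backs; the gripper's body (75 mm by 190 mm) begins 47 mm behind the grasp point.
Start: joints at [1.022, 0.434, 0.025, 1.573, -0.012, 1.134, -0.075], TCP at [0.269, -0.564, 0.211] pointing down, gripper open.
Joint ranges: [-2.62, 2.62], [-0.44, 2.09], [-1.27, 1.32], [0.08, 2.57], [-1.32, 4.46], [0.12, 2], [-2.74, 2.74]. Speed limits (rad/s): [2.22, 2.22, 3.01, 3.01, 3.14, 3.14, 3.14].

INTERFACE

Orientations are given as a rotation vector (axis times angle).
In Python, from cell import observe, get_image, calibration, sign_off, look_for, regions_of, landmark_of gives the robot as it stands.
- The arm moves only by the tool jog_arm, never from a script. Its argument "plan" is a list of rows, each an object with "offset": the shift along the tool's x, y, z normalised to -1 to 1, where 1 is 0.15 m, a list of three; "twist": the turn, a rotation vector about the tool's x, y, z normalised to -1 to 1, where 1 is 2 pi rad, a list of three; "fingers": the gripper command: -1 is shut, 1 is fully open, values between are in proportion. In form: [{"offset": [x, y, z], "twist": [ax, ay, az], "fingers": fingers}, ...]. A call has 1 to 20 rows; each row is the pose to reach, as a shift and turn from the pose commanded when the call began, along the tool's axes at that moment, turning the shorter way round; what a row does not reach only later rows make up. A row lasts 1/8 s, in which the tool goes at most 62.5 mm and 10.7 degrees, less where a joint would pass 70% of its speed; a pose out of reach is approached as far as the arm can. A call with a number of a shift or a turn outside -1 to 1 is refused whole. A call with a gripper value outside its range is refused whole. The fingers move at their own pace and stop on an object; "newtons" is the grip in N (left out, the last holds). Time passes only in rows, so rows that repeat a pose let the fingers close. It gives the time, the measured TCP pose, the force, the opening and the grip force at its end, in the units of the state.
- observe(): the state, without advancing time (a new reading comes with each control period).
- get_image(name): name is "scene" or "top" or "wrist"; returns the picture (480x640x3 uint8, red, green, blue); there is no depth.
- calibration(name): a dict with "fov_y" (degrees; the focal length in pixels is half the picture's height over the tangent of half this angle, whatever the lens; pixels are square), "cx", "cy" (the principal point, pixels), "position" and "attitude" of the camera in the world. Camera axes: x right, y down, z forward; pixel columns grow to the right and rows downward; lengths in m; the calibration is good to about 2 mm. A picture is of the moment at which its call begins: read the wrist's pose just before it. calibration takes no time and is no camera call; for the wrist camera it gives the pose at the moment of the call.
- sign_off(): hands the job in; it is judged then, once.
Trained networks look in the newest picture that a camera, given by its name, has taken for a name from the list of things; names that differ only in an ending like _2 or _b are one class to them, and where a whole thing is asked for, a point or a joint stands for the part that bears it (a point fixed in the world has none). Each returns a list of dicts, best first, with "conf" (0 to 1); they miss things now and then, are a little off and sometimes report something else, mostly with a low value. They report only what shows in the picture. A call takes as long as a camera call.
- look_for(thing, camera): "box" ([left, top, width, height] as shares, 0 to 1, of the picture: columns of its width, rows of its height, round what is visible of it).
- regions_of(thing, camera): "region" (480x640 bool, what is visible of it) and "box" ([left, top, width, height] as shares, 0 to 1, of the picture: columns of its width, rows of its height, round what is visible of it).
- landmark_of(thing, camera): "at" ([row, column] as shares, 0 to 1, of the picture: columns of its width, rows of its height: a listed point, or the origin of a listed thing).
The state is a dict: "clock": time; "joints": joint angles; "dq": joint speeds; "joint_efforts": joint torques, N m; "position": TCP position; "ee_rot": TCP orientation; "force": force on the tool from outside, world axes, zero at the start; "ft_torque": the same for the moment, N m; "width": opening from 0.0 (shut) to 1.0 (fully open); "gripper_force": force on a finger pad.
Only numpy, scipy, OpenCV 4.12 (cv2) and the standard library are available. Lean on these libraries where they do the work, as an engineer would, in place of code of your own. Each camera call takes 0.05 s, during which the arm holds its last target. There are 200 camera calls.

TASK

Clear the repair bench: pick up the plain headphones (two ear cups, no microphone arm) and hang them by their headband over the empty steel bar of the hanging rail, around the middle of the bar, band square across it with one cup on either side, then let go so that they hang still. Leave the headset with the microphone arm standing where it is.

Things in the scene. Friction and masses are not known exactly. Their poses are not given: they have to be found in the camera images.
- headphones: The headphones to hang: rigid black arch, grey crown cushion, two equal ear cups, no microphone arm; 0.13 to 0.25 kg. They stand upright on the cups' flat undersides. Origin: on the bench midway between the cups; z up, x from cup to cup (146 mm overall, 82 mm clear inside; cups 56 mm along y, 64 mm high), y across the band; top of crown at 151 mm. Same either way round.
- headphones_crown (a point): Middle of the flat underside of the headphones' crown cushion, 125 mm above their origin, which comes to rest on the bar; axes as the headphones'. The cushion is a block 44 mm (x) by 36 mm (y) by 26 mm high: grip it from above across its 36 mm width, fingertips at most 20 mm below its top so that they clear the bar.
- mic_headset: A look-alike to leave alone: same size, arch and crown cushion, but one ear cup (+x side), a small flat temple pad on the other side, and a thin microphone arm with a foam ball rising beside the cup to 110 mm. Stands upright. Origin: on the bench midway between cup and pad; axes as the headphones'.
- rail: Hanging rail, fixed: a bare level steel bar 16 mm thick between two grey posts. Origin: on the bench under the bar's middle; z up, y along the bar. Posts' inner faces 119 mm from the middle, posts 22 x 16 mm, 154 mm high; feet 100 mm (x) by 30 mm (y), 12 mm high. The shorter bar full of wire reels is not this one.
- bar_mid (a point): Top of the rail's bar at its middle, 150 mm above the bench. Axes as the rail's: y along the bar.

How it is judged:
On the way:
1. the headphones are lifted off the bench (height (world z) of headphones above 0.1 m), for 0.1 s.
At the end, for the whole second after the job is handed in: Headphones hang at rest, released: crown underside within 20 mm of the bar across it, 10 mm of its top in height, 60 mm of its middle along it; band square within 17 degrees, upright within 15 degrees. Mic headset stands within 30 mm of its start (x of headphones_crown in the frame of bar_mid between -0.02 and 0.02 m and y of headphones_crown in the frame of bar_mid between -0.06 and 0.06 m and z of headphones_crown in the frame of bar_mid between -0.01 and 0.01 m and angle between headphones's own z axis and vertical below 0.26 rad and angle between the y axis of headphones and the y axis of rail, either way round below 0.3 rad and contact force between headphones and rail above 0.3 N and linear speed of headphones below 0.03 m/s and angular speed of headphones below 0.4 rad/s and distance of mic_headset from where it was at the start of the episode below 0.03 m and angle between mic_headset's own z axis and vertical below 0.2 rad); the robot touches nothing.
It fails at once if the microphone headset is shifted by more than 30 mm or tipped over (distance of mic_headset from where it was at the start of the episode above 0.03 m or angle between mic_headset's own z axis and vertical above 0.3 rad).
It also fails if it takes over 42 s, if anything falls off the work surface, if the arm or the gripper's body presses on something with over 40 N, if the wrist force passes 120 N, or if a joint passes its speed limit or range.

## Working session

There is one attempt and no reset: what is moved stays moved. The work goes in short steps, Python scripts to look and compute and a tool call to move; the robot and the scene stay as the last step left them, time stands still between calls to the robot, and variables do not carry over. Pictures are saved under pics/ and viewed, at most 13 in all, crops included, and the job is handed in when it is done.

Besides the shell and the picture viewer there is one more tool, called after ">>>" as a command line: name --argument value ..., lists and objects as JSON in quotes. jog_arm: Moves the arm, as the interface text tells. Scaled input: -1 to 1 covers 0.15 m each way for a shift and 2 pi rad each way for a turn. Its arguments: {"type":"object","properties":{"plan":{"type":"array","items":{"type":"object","properties":{"offset":{"type":"array","items":{"type":"number","minimum":-1,"maximum":1}},"twist":{"type":"array","items":{"type":"number","minimum":-1,"maximum":1}},"fingers":{"type":"number"}}}},"newtons":{"type":"number"}},"required":["plan"]}

```bash
mkdir -p pics
cat > h.py <<'E'
import numpy as np,cv2
from scipy.spatial.transform import Rotation as R
from cell import *
def cal(n):
    c=calibration(n);f=240/np.tan(np.radians(c["fov_y"])/2)
    a=np.array(c["attitude"],float)
    Rm=a if a.shape==(3,3) else (R.from_rotvec(a) if a.size==3 else R.from_quat(a)).as_matrix()
    return f,c["cx"],c["cy"],np.array(c["position"]),Rm
def ray(n,u,v,z):
    f,cx,cy,p,Rm=cal(n);d=Rm@np.array([(u-cx)/f,(v-cy)/f,1]);return p+d*(z-p[2])/d[2]
def proj(n,P):
    f,cx,cy,p,Rm=cal(n);q=Rm.T@(np.array(P)-p);return np.array([cx+f*q[0]/q[2],cy+f*q[1]/q[2]])
def save(n,img):cv2.imwrite(f"pics/{n}.png",img[:,:,::-1])
E
python3 - <<'E'
from h import *
o=observe();print({k:np.round(v,3) for k,v in o.items()})
for c in("scene","top"):
    print(c,calibration(c)); save(c+"1",get_image(c))
    for t in("headphones","headphones_crown","mic_headset","rail","bar_mid"):
        for l in landmark_of(t,c)[:3]:
            v,u=np.array(l["at"])*[480,640]
            print(t,round(l["conf"],2),int(u),int(v),np.round(ray(c,u,v,{"headphones_crown":.125,"bar_mid":.15}.get(t,0)),3))
E
```

```text
{'clock': np.float64(0.0), 'joints': array([ 1.022,  0.435,  0.025,  1.574, -0.012,  1.134, -0.075]), 'dq': array([ 0.002,  0.   , -0.   , -0.001,  0.   , -0.   , -0.001]), 'joint_efforts': array([ 1.0000e-03, -6.6784e+01,  9.8600e-01, -3.1446e+01, -6.1000e-02,
        4.3000e-02,  0.0000e+00]), 'position': array([ 0.269, -0.563,  0.211]), 'ee_rot': array([-3.062e+00, -6.940e-01,  1.000e-03]), 'force': array([ 0.114, -0.078,  0.11 ]), 'ft_torque': array([-0.006,  0.076,  0.003]), 'gripper_force': np.float64(0.0), 'width': np.float64(1.002)}
scene {'fov_y': 42.80385316011106, 'cx': 325.9068779114672, 'cy': 234.48041807303377, 'position': array([1.40296269, 0.10536962, 0.7574979 ]), 'attitude': array([-1.62210801, -1.70590086,  0.83561498])}
headphones 0.56 469 298 [0.567 0.348 0.   ]
headphones_crown 0.77 481 245 [0.571 0.348 0.125]
mic_headset 0.98 367 259 [0.466 0.163 0.   ]
bar_mid 0.95 141 216 [ 0.56  -0.234  0.15 ]
top {'fov_y': 47.56122775112276, 'cx': 327.0019515758615, 'cy': 233.4287632551166, 'position': array([0.36269546, 0.0610947 , 0.95205315]), 'attitude': array([-2.14484474,  2.09687517, -0.16785867])}
headphones 0.76 181 208 [0.572 0.344 0.   ]
headphones_crown 0.83 158 188 [0.576 0.346 0.125]
mic_headset 0.91 284 270 [0.464 0.153 0.   ]
bar_mid 0.65 534 200 [ 0.563 -0.234  0.15 ]
```

View pics/scene1.png

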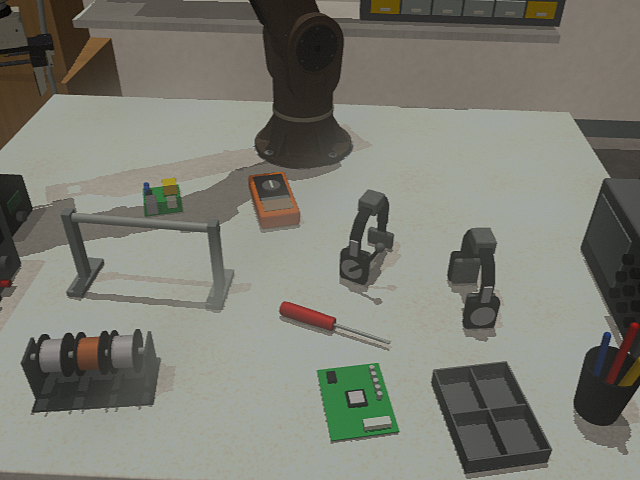

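View pics/top1.png

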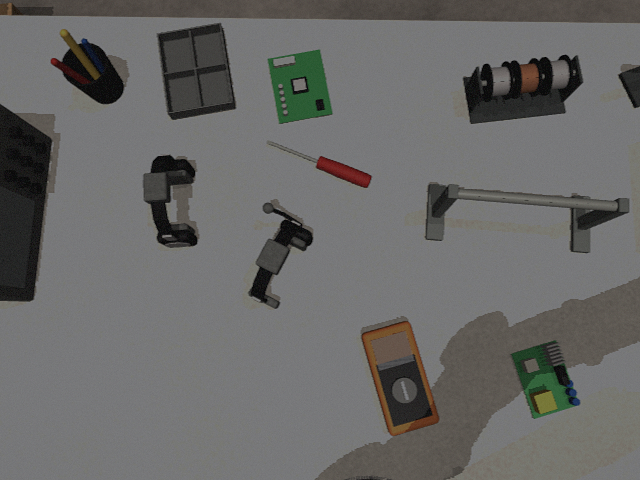

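The scene picture shows the plain headphones at about (475,275), the mic headset at (367,240) and the empty bar from (70,215) to (215,227). In the top picture, the crown cushion is at (156,187) and the bar runs from (455,192) to (620,206). Next I'll measure both yaws.

Run:
```python
from h import *
im=get_image("top")
g=cv2.cvtColor(im,cv2.COLOR_RGB2GRAY)
# cushion
c=g[160:215,130:185];print(c[27,15:45:3],c[5:50:4,26])
m=((g>50)&(g<125)).astype(np.uint8);m[:160]=0;m[215:]=0;m[:,:130]=0;m[:,178:]=0
m=cv2.morphologyEx(m,cv2.MORPH_OPEN,np.ones((7,7)))
k=max(cv2.findContours(m,0,1)[0],key=cv2.contourArea);r=cv2.minAreaRect(k);b=cv2.boxPoints(r)
w=np.array([ray("top",u,v,.151)[:2] for u,v in b]);print("cushion",r,w.round(3),w.mean(0).round(4))
for i in range(2):d=w[i+1]-w[i];print(np.linalg.norm(d).round(4),np.degrees(np.arctan2(d[1],d[0])).round(1))
# bar: bright column centroid
pts=[]
for u in range(465,606,5):
    col=g[180:222,u].astype(float)
    if u in(465,535,600):print(u,col.astype(int))
    pts.append(u)
for n in("headphones","rail"):
    for q in regions_of(n,"top")[:2]:
        M=q["region"];v,u=np.nonzero(M);print(n,q["conf"],len(v),u.min(),u.max(),v.min(),v.max())
        np.save(f"{n}.npy",M) if q["conf"]>.5 else 0
        if n=="rail":
            cols=[(c,np.nonzero(M[:,c])[0]) for c in range(470,570,10)];print([(c,x.min(),x.max()) for c,x in cols if len(x)])
big=cv2.resize(np.hstack([im[150:260,120:230],im[160:270,430:640]]),None,fx=2.5,fy=2.5,interpolation=2)
save("crop",np.clip(big.astype(float)*1.6,0,255).astype(np.uint8))
```

```text
[ 69  69  68  70  69  71  72  44  21 103] [ 9 10 67 69 67 71 66 69 69 34 24 27]
cushion ((147.5, 187.0), (54.0, 35.0), 90.0) [[0.614 0.384]
 [0.615 0.329]
 [0.53  0.323]
 [0.529 0.376]] [0.5716 0.3531]
0.0542 -88.9
0.0851 -175.6
465 [121 120 120 122 118 120 118 121 125  65  87  94 103 116 119 102  91  82
  66  74 125 119 120 120 117 121 117 121 122 120 120 122 119 120 120 120
 119 120 119 117 116 116]
535 [123 120 122 119 119 118 121 119 120 118 122 119 121 123  78  73  89  97
 107 115 107  99  92  79  67 101 121 120 118 123 121 120 119 120 121 121
 121 118 120 120 117 120]
600 [119 117 121 121 120 122 118 121 118 120 121 122 124 117 119 121 120 119
 123 121  66  83  93 104 106 106 100  94  85  69  34  30  28  30  22  29
  29  32  21  32  43  31]
headphones 0.95 2942 144 197 154 247
rail 0.68 4427 426 629 183 252
[(470, np.int64(189), np.int64(200)), (480, np.int64(189), np.int64(201)), (490, np.int64(190), np.int64(201)), (500, np.int64(192), np.int64(202)), (510, np.int64(193), np.int64(202)), (520, np.int64(193), np.int64(203)), (530, np.int64(194), np.int64(204)), (540, np.int64(195), np.int64(205)), (550, np.int64(196), np.int64(205)), (560, np.int64(197), np.int64(206))]
```

View pics/crop.png

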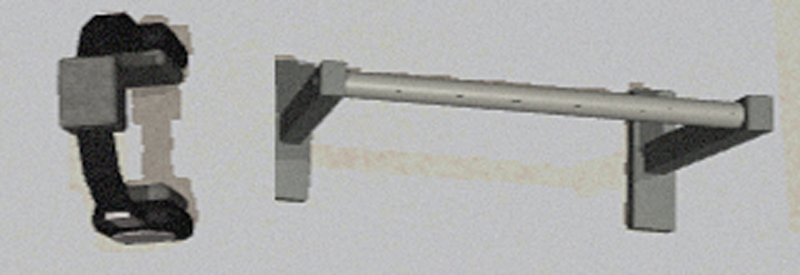

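Crop: the cushion top face is the quad at original pixels ≈(143–168, 173–202). The bar is clean, with centreline (465,194) to (600,204.5).

Run:
```python
from h import *
im=get_image("top");g=cv2.GaussianBlur(cv2.cvtColor(im,cv2.COLOR_RGB2GRAY),(3,3),0)
M=np.load("headphones.npy");m=((g>56)&(g<95)&cv2.dilate(M.astype(np.uint8),np.ones((3,3))).astype(bool)).astype(np.uint8);m[:165]=0;m[208:]=0;m[:,:138]=0;m[:,173:]=0
m=cv2.morphologyEx(m,cv2.MORPH_OPEN,np.ones((5,5)))
k=max(cv2.findContours(m,0,1)[0],key=cv2.contourArea)
w=np.array([ray("top",u,v,.151)[:2] for u,v in k[:,0]],np.float32)
r=cv2.minAreaRect(w*1000);print("cushion",r)
a=ray("top",465,194,.142);b=ray("top",600,204.5,.142);d=b-a
print("bar",a,b,np.degrees(np.arctan2(d[1],d[0])))
# post ends: bar visible ends at posts' inner faces
for u,v in((456.5,193),(616,206)):print("end",ray("top",u,v,.142))
print("scene bar ends",[ray("scene",u,v,.15).round(3) for u,v in((75,216),(211,227))])
best=[]
def mdl(x,y,t):
    c,s=np.cos(t),np.sin(t);mm=np.zeros((480,640),np.uint8)
    for sx in(-1,1):
        for X0,X1,z0,z1,Y in((41,73,0,64,28),(41,73,50,110,10),(20,60,105,135,10),(0,22,125,151,18)):
            P=[proj("top",[x+c*a-s*b,y+s*a+c*b,z]) for a in(sx*X0/1e3,sx*X1/1e3) for b in(-Y/1e3,Y/1e3) for z in(z0/1e3,z1/1e3)]
            cv2.fillConvexPoly(mm,cv2.convexHull(np.array(P,np.float32)).round().astype(int),1)
    return mm.astype(bool)
from itertools import product
for x,y,t in product(np.arange(.56,.59,.005),np.arange(.335,.36,.005),np.radians(np.arange(-30,31,5))):
    q=mdl(x,y,t);best.append(((q&M).sum()/(q|M).sum(),round(x,3),round(y,3),np.degrees(t)))
print(sorted(best)[-4:])
```

```text
cushion ((573.31982421875, 343.2439270019531), (42.28248977661133, 33.613914489746094), 4.78781795501709)
bar [ 0.57216686 -0.131195    0.142     ] [ 0.55986803 -0.33421923  0.142     ] -93.4666364021606
end [ 0.57347972 -0.11831837  0.142     ]
end [ 0.55802612 -0.35805228  0.142     ]
scene bar ends [array([ 0.566, -0.346,  0.15 ]), array([ 0.582, -0.109,  0.15 ])]Traceback (most recent call last):
  File "<stdin>", line 23, in <module>
  File "<stdin>", line 18, in mdl
  File "h.py", line 12, in proj
    f,cx,cy,p,Rm=cal(n);q=Rm.T@(np.array(P)-p);return np.array([cx+f*q[0]/q[2],cy+f*q[1]/q[2]])
                 ~~~^^^
  File "h.py", line 5, in cal
    c=calibration(n);f=240/np.tan(np.radians(c["fov_y"])/2)
ValueError: time passes only in moves, steps and waits
```

>>> jog_arm --plan '[{"offset": [1,-1,-0.27],"twist": [0,0,0],"fingers": 1},{"offset": [1,-1,-0.27],"twist": [0,0,0],"fingers": 1},{"offset": [1,-1,-0.27],"twist": [0,0,0],"fingers": 1},{"offset": [1,-1,-0.27],"twist": [0,0,0],"fingers": 1},{"offset": [1,-1,-0.27],"twist": [0,0,0],"fingers": 1}]' --newtons 25

```text
clock: 1.42
position: [0.3416, -0.3619, 0.2528]
ee_rot: [3.062, 0.701, 0.002]
force: [-0.8, 0.2, 0.3]
width: 1.0
gripper_force: 0.0
```

>>> jog_arm --plan '[{"offset": [1,-1,0],"twist": [0,0,0],"fingers": 1},{"offset": [1,-1,0],"twist": [0,0,0],"fingers": 1},{"offset": [1,-1,0],"twist": [0,0,0],"fingers": 1},{"offset": [1,-1,0],"twist": [0,0,0],"fingers": 1},{"offset": [1,-1,0],"twist": [0,0,0],"fingers": 1}]'

```text
clock: 2.05
position: [0.4114, -0.1632, 0.2519]
ee_rot: [-3.063, -0.698, -0.0]
force: [0.1, -0.8, 0.9]
width: 1.0
gripper_force: 0.0
```

>>> jog_arm --plan '[{"offset": [1,-1,0],"twist": [0,0,0],"fingers": 1},{"offset": [1,-1,0],"twist": [0,0,0],"fingers": 1},{"offset": [1,-1,0],"twist": [0,0,0],"fingers": 1},{"offset": [1,-1,0],"twist": [0,0,0],"fingers": 1},{"offset": [1,-1,0],"twist": [0,0,0],"fingers": 1}]'

```text
clock: 2.68
position: [0.4823, 0.0359, 0.2515]
ee_rot: [-3.063, -0.696, 0.001]
force: [-1.1, 0.1, -0.5]
width: 1.0
gripper_force: 0.0
```

>>> jog_arm --plan '[{"offset": [0.71,-0.79,0],"twist": [0,0,0.0575],"fingers": 1},{"offset": [0.71,-0.79,0],"twist": [0,0,0.0575],"fingers": 1},{"offset": [0.71,-0.79,0],"twist": [0,0,0.0575],"fingers": 1},{"offset": [0.71,-0.79,0],"twist": [0,0,0.0575],"fingers": 1}]'

```text
clock: 3.18
position: [0.5273, 0.19, 0.2513]
ee_rot: [-3.138, -0.135, 0.001]
force: [0.1, -0.2, 0.0]
width: 1.003
gripper_force: 0.0
```

>>> jog_arm --plan '[{"offset": [0.39,-0.99,0],"twist": [0,0,0],"fingers": 1},{"offset": [0.39,-0.99,0],"twist": [0,0,0],"fingers": 1},{"offset": [0.39,-0.99,0],"twist": [0,0,0],"fingers": 1},{"offset": [0.39,-0.99,0],"twist": [0,0,0],"fingers": 1},{"offset": [0.39,-0.99,0],"twist": [0,0,0],"fingers": 1}]'

```text
clock: 3.8
position: [0.5736, 0.3382, 0.2515]
ee_rot: [3.137, 0.128, -0.0]
force: [0.7, -0.1, -1.0]
width: 1.001
gripper_force: 0.0
```

Run:
```python
from h import *
o=observe();print(o["position"],o["joints"]);im=get_image("wrist");save("w1",im)
T=R.from_rotvec(o["ee_rot"])
for dy in(-.046,0,.046):print(proj("wrist",o["position"]+T.apply([0,dy,.017])),proj("wrist",o["position"]+T.apply([0,dy,.1])))
for l in landmark_of("headphones_crown","wrist")[:2]:
    v,u=np.array(l["at"])*[480,640];print(l["conf"],u,v,ray("wrist",u,v,.125))
```

```text
[0.57357224 0.33818567 0.25148079] [-0.36244028  0.5142181  -0.40609285  1.37516198  0.20529007  1.2949814
 -2.26716156]
[240.11217789 268.9071868 ] [261.72805211 237.0123097 ]
[316.42030072 268.9176286 ] [316.18961907 237.01287058]
[392.77464065 268.92807672] [370.67472388 237.01343169]
```

View pics/w1.png

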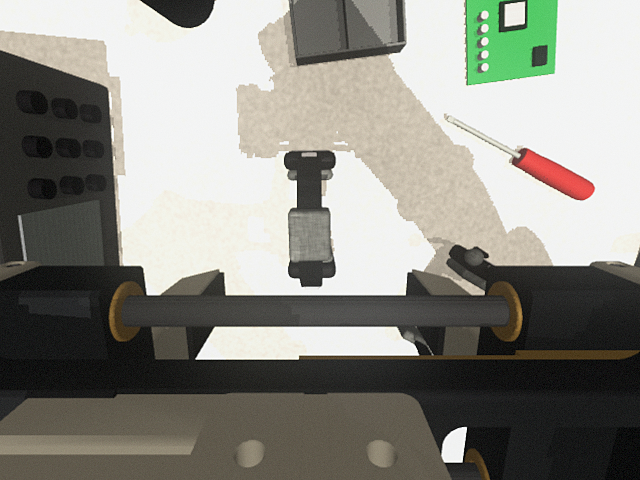

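Wrist picture: the cushion lies at about (289–331, 208–263), square to the fingers and slightly left of centre. I'll project it to get the fine correction.

Run:
```python
from h import *
o=observe();im=get_image("wrist");g=cv2.GaussianBlur(cv2.cvtColor(im,cv2.COLOR_RGB2GRAY),(5,5),0)
m=((g>70)&(g<150)).astype(np.uint8);m[:195]=0;m[268:]=0;m[:,:280]=0;m[:,340:]=0
m=cv2.morphologyEx(m,cv2.MORPH_OPEN,np.ones((9,9)))
k=max(cv2.findContours(m,0,1)[0],key=cv2.contourArea);print(cv2.boundingRect(k),cv2.minAreaRect(k))
w=np.array([ray("wrist",u,v,.151)[:2] for u,v in k[:,0]],np.float32)
r=cv2.minAreaRect(w*1000);print(r)
for u,v in((289,208),(329,208),(331,262),(290,263),(310,235.5)):print(ray("wrist",u,v,.151)[:2])
```

```text
(290, 209, 43, 53) ((310.88922119140625, 235.5061492919922), (53.14027786254883, 40.77046203613281), 86.8201675415039)
((573.4658203125, 343.3276062011719), (46.29816818237305, 34.26055145263672), 8.445524215698242)
[0.59582732 0.3634368 ]
[0.59853005 0.33038161]
[0.55196624 0.32436558]
[0.54818013 0.35958718]
[0.57390727 0.3442624 ]
```

>>> jog_arm --plan '[{"offset": [0,-0.035,0.2],"twist": [0,0,-0.003],"fingers": 1},{"offset": [0,-0.035,0.4],"twist": [0,0,-0.003],"fingers": 1},{"offset": [0,-0.035,0.55],"twist": [0,0,-0.003],"fingers": 1},{"offset": [0,-0.035,0.675],"twist": [0,0,-0.003],"fingers": 1},{"offset": [0,-0.035,0.675],"twist": [0,0,-0.003],"fingers": 1}]'

```text
clock: 4.58
position: [0.5714, 0.3458, 0.1495]
ee_rot: [3.136, 0.161, -0.003]
force: [-0.1, 0.4, 0.2]
width: 0.999
gripper_force: 0.0
```

>>> jog_arm --plan '[{"offset": [0,0,0],"twist": [0,0,0],"fingers": -1},{"offset": [0,0,0],"twist": [0,0,0],"fingers": -1},{"offset": [0,0,0],"twist": [0,0,0],"fingers": -1},{"offset": [0,0,0],"twist": [0,0,0],"fingers": -1},{"offset": [0,0,0],"twist": [0,0,0],"fingers": -1},{"offset": [0,0,0],"twist": [0,0,0],"fingers": -1},{"offset": [0,0,0],"twist": [0,0,0],"fingers": -1},{"offset": [0,0,0],"twist": [0,0,0],"fingers": -1}]' --newtons 30

```text
clock: 5.58
position: [0.5719, 0.347, 0.1507]
ee_rot: [3.137, 0.162, -0.0]
force: [1.0, 0.0, -0.4]
width: 0.182
gripper_force: 0.0
```

The opening is 17 mm with no grip force, which is too narrow for the 36 mm cushion. I'll look before moving.

Run:
```python
from h import *
o=observe();print(o["width"],o["gripper_force"],o["position"])
a=get_image("scene");b=get_image("wrist")
save("s2",np.hstack([cv2.resize(a[150:400,380:640],(390,375)),cv2.resize(b[100:400,160:480],(400,375))]))
```

```text
0.1819452614206167 0.0 [0.57186141 0.3470391  0.15065458]
```

View pics/s2.png

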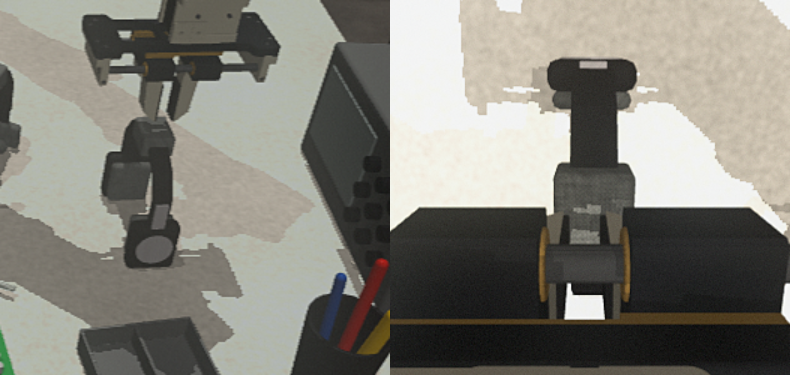

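The fingers seem to have closed without the cushion between them: its far part is still visible ahead of them. I'll check the geometry numerically.

Run:
```python
from h import *
o=observe();T=R.from_rotvec(o["ee_rot"]);p=o["position"]
a=get_image("scene");b=get_image("wrist");t=get_image("top")
for c in("scene","wrist","top"):
    print(c,"tips",[proj(c,p+T.apply([0,d,.017])).round() for d in(-.008,.008)],"tcp",proj(c,p).round(),"cush top exp",proj(c,[.5735,.3435,.151]).round())
    for n in("headphones_crown","headphones"):
        for l in landmark_of(n,c)[:1]:
            v,u=np.array(l["at"])*[480,640];print(n,l["conf"],u,v,ray(c,u,v,.125 if "crown" in n else 0).round(3))
x=np.hstack([cv2.resize(a[190:270,440:520],(400,400),interpolation=2),cv2.resize(b[210:330,260:380],(400,400),interpolation=2)])
save("s3",x)
```

```text
scene tips [array([487., 242.]), array([477., 242.])] tcp [484. 234.] cush top exp [482. 234.]
headphones_crown 0.85 482.30400000000003 245.376 [0.57  0.349 0.125]
headphones 0.79 470.208 299.616 [0.57  0.349 0.   ]
wrist tips [array([303., 269.]), array([329., 269.])] tcp [316. 279.] cush top exp [323. 277.]
headphones_crown 0.64 322.816 262.608 [0.574 0.343 0.125]
headphones 0.75 318.72 224.4 [0.573 0.344 0.   ]
top tips [array([150., 190.]), array([160., 189.])] tcp [151. 187.] cush top exp [154. 186.]
```

View pics/s3.png

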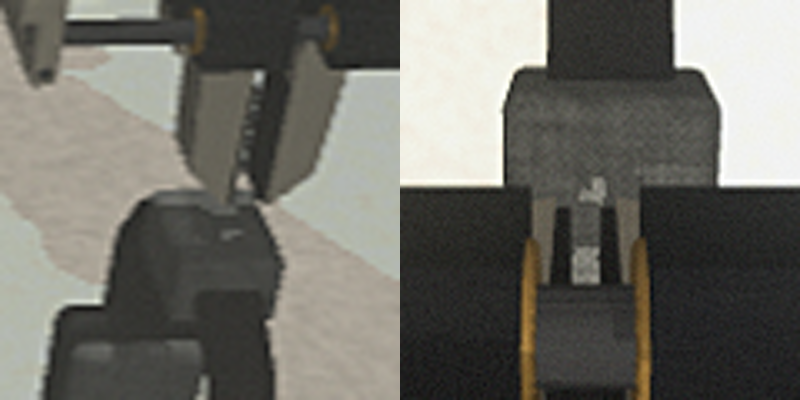

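Light flecks on the cushion show between the fingers, so the tips appear to be above it rather than around it. I'll raise a little and compare the predicted fingertips with the picture.

>>> jog_arm --plan '[{"offset": [0,0,-0.2],"twist": [0,0,0],"fingers": 0},{"offset": [0,0,-0.4],"twist": [0,0,0],"fingers": 0},{"offset": [0,0,-0.4],"twist": [0,0,0],"fingers": 0},{"offset": [0,0,-0.4],"twist": [0,0,0],"fingers": 0}]'

```text
clock: 6.62
position: [0.5716, 0.3468, 0.2101]
ee_rot: [3.137, 0.162, -0.001]
force: [-0.2, 0.7, -0.0]
width: 0.397
gripper_force: 0.0
```

Run:
```python
from h import *
o=observe();T=R.from_rotvec(o["ee_rot"]);p=o["position"];w=o["width"];print(p,w)
out=[]
for c in("scene","top"):
    im=get_image(c).copy();cx,cy=proj(c,p).astype(int)
    pts=[proj(c,p+T.apply([0,s*w*.046,.017])) for s in(-1,1)]+[proj(c,p)]
    x0,y0=cx-40,cy-50
    z=cv2.resize(im[y0:y0+100,x0:x0+80],(400,500),interpolation=2);z=np.clip(z*1.0*(1.7 if c=="top" else 1),0,255).astype(np.uint8)
    for i,q in enumerate(pts):cv2.circle(z,tuple(((q-[x0,y0]+.5)*5).astype(int).tolist()),4,[(255,0,0),(0,255,0),(255,255,0)][i],1)
    out.append(z);print(c,np.round(pts,1),x0,y0)
save("s4",np.hstack(out));print(calibration("wrist"))
```

```text
[0.5716186  0.34682652 0.21012391] 0.3966694531876347
scene [[499.1 212.7]
 [477.2 213.2]
 [490.  204.3]] 450 154
top [[129.3 180.3]
 [154.4 178.3]
 [137.7 176. ]] 97 126
{'fov_y': 71.56881099332466, 'cx': 315.17288943340407, 'cy': 240.87737044130733, 'position': array([0.63651983, 0.35395648, 0.38256727]), 'attitude': array([ 2.18922117, -1.97412304, -0.24523813])}
```

View pics/s4.png

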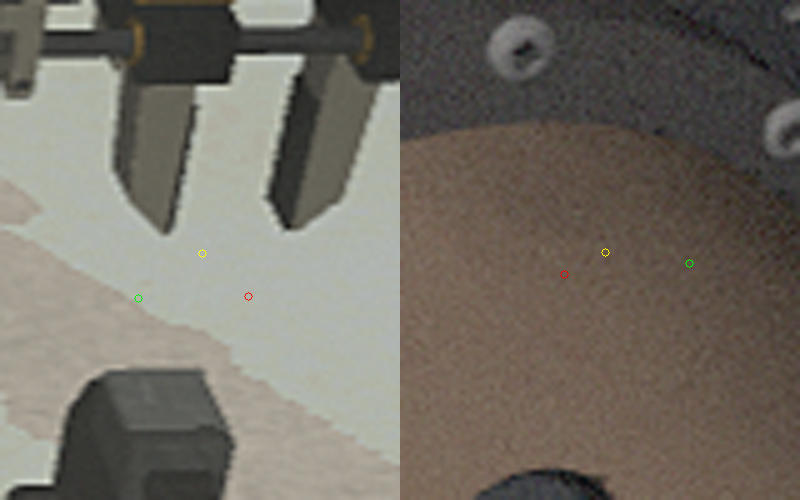

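Scene: the observed tips at (483.6,201) and (508,200) sit about 12–15 px above the predictions. The real fingertips are therefore roughly 25–30 mm higher than the TCP data says. I'll measure this by touching the crown gently with the fingers shut.

>>> jog_arm --plan '[{"offset": [0.013,0.023,0.15],"twist": [0,0,0],"fingers": -1},{"offset": [0.013,0.023,0.3],"twist": [0,0,0],"fingers": -1},{"offset": [0.013,0.023,0.4],"twist": [0,0,0],"fingers": -1},{"offset": [0.013,0.023,0.4],"twist": [0,0,0],"fingers": -1}]'

```text
clock: 7.22
position: [0.5733, 0.3432, 0.149]
ee_rot: [3.136, 0.162, -0.004]
force: [0.4, -0.7, -1.0]
width: 0.113
gripper_force: 0.0
```

>>> jog_arm --plan '[{"offset": [0,0,0.02],"twist": [0,0,0],"fingers": -1},{"offset": [0,0,0.02],"twist": [0,0,0],"fingers": -1}]'

```text
clock: 7.48
position: [0.5744, 0.3441, 0.1483]
ee_rot: [-3.137, -0.162, -0.001]
force: [-0.2, -0.3, -0.4]
width: 0.0
gripper_force: 0.0
```

>>> jog_arm --plan '[{"offset": [0,0,0.02],"twist": [0,0,0],"fingers": -1},{"offset": [0,0,0.02],"twist": [0,0,0],"fingers": -1}]'

```text
clock: 7.72
position: [0.5741, 0.3438, 0.1447]
ee_rot: [3.137, 0.162, 0.0]
force: [-0.4, -0.1, -0.0]
width: 0.001
gripper_force: 0.0
```

>>> jog_arm --plan '[{"offset": [0,0,0.02],"twist": [0,0,0],"fingers": -1},{"offset": [0,0,0.02],"twist": [0,0,0],"fingers": -1}]'

```text
clock: 7.98
position: [0.574, 0.3436, 0.1413]
ee_rot: [3.137, 0.162, -0.001]
force: [-0.3, 0.4, 0.3]
width: 0.006
gripper_force: 0.0
```

>>> jog_arm --plan '[{"offset": [0,0,0.013],"twist": [0,0,0],"fingers": -1},{"offset": [0,0,0.013],"twist": [0,0,0],"fingers": -1}]'

```text
clock: 8.22
position: [0.5741, 0.3438, 0.1395]
ee_rot: [3.137, 0.162, -0.0]
force: [-0.2, -0.7, -0.6]
width: 0.005
gripper_force: 0.0
```

>>> jog_arm --plan '[{"offset": [0,0,0.013],"twist": [0,0,0],"fingers": -1},{"offset": [0,0,0.013],"twist": [0,0,0],"fingers": -1}]'

```text
clock: 8.48
position: [0.5741, 0.3438, 0.1376]
ee_rot: [3.137, 0.162, -0.0]
force: [0.2, -0.4, 0.0]
width: 0.008
gripper_force: 0.0
```

>>> jog_arm --plan '[{"offset": [0,0,0.013],"twist": [0,0,0],"fingers": -1},{"offset": [0,0,0.013],"twist": [0,0,0],"fingers": -1}]'

```text
clock: 8.72
position: [0.5743, 0.344, 0.1362]
ee_rot: [-3.137, -0.162, -0.001]
force: [-0.2, 0.5, 3.4]
width: 0.005
gripper_force: 1.5
```

>>> jog_arm --plan '[{"offset": [0,0,0.013],"twist": [0,0,0],"fingers": -1},{"offset": [0,0,0.013],"twist": [0,0,0],"fingers": -1}]'

```text
clock: 8.98
position: [0.5743, 0.3445, 0.1361]
ee_rot: [-3.136, -0.162, -0.003]
force: [-5.2, -2.6, 16.7]
width: 0.004
gripper_force: 8.3
```

Run:
```python
from h import *
o=observe();p=o["position"];print(p,o["force"])
a=get_image("scene");b=get_image("wrist")
save("s5",np.hstack([cv2.resize(a[180:280,430:530],(400,400),interpolation=2),cv2.resize(b[200:340,240:380],(400,400),interpolation=2)]))
```

```text
[0.5743108  0.34447484 0.13605972] [-5.1824057  -2.55856498 16.69633503]
```

View pics/s5.png

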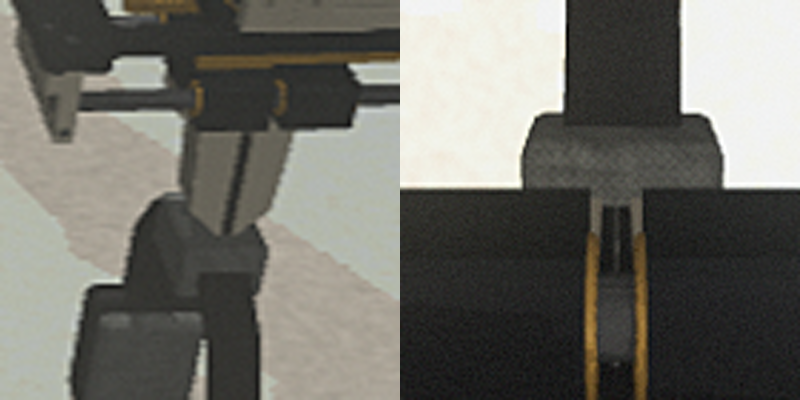

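The shut tips touched the crown at TCP z = 0.136, so the tips are 15 mm above the TCP rather than 17 mm ahead. For a 17 mm overlap I need TCP z ≈ 0.119.

>>> jog_arm --plan '[{"offset": [0,0.01,-0.2],"twist": [0,0,0],"fingers": 1},{"offset": [0,0.01,-0.2],"twist": [0,0,0],"fingers": 1},{"offset": [0,0.01,-0.2],"twist": [0,0,0],"fingers": 1},{"offset": [0,0.01,-0.2],"twist": [0,0,0],"fingers": 1},{"offset": [0,0.01,-0.2],"twist": [0,0,0],"fingers": 1},{"offset": [0,0.01,-0.2],"twist": [0,0,0],"fingers": 1},{"offset": [0,0.01,-0.2],"twist": [0,0,0],"fingers": 1},{"offset": [0,0.01,-0.2],"twist": [0,0,0],"fingers": 1},{"offset": [0,0.01,-0.2],"twist": [0,0,0],"fingers": 1},{"offset": [0,0.01,-0.1],"twist": [0,0,0],"fingers": 1},{"offset": [0,0.01,0],"twist": [0,0,0],"fingers": 1},{"offset": [0,0.01,0.06],"twist": [0,0,0],"fingers": 1},{"offset": [0,0.01,0.1],"twist": [0,0,0],"fingers": 1},{"offset": [0,0.01,0.1],"twist": [0,0,0],"fingers": 1}]'

```text
clock: 10.82
position: [0.5741, 0.3422, 0.1183]
ee_rot: [3.137, 0.162, -0.001]
force: [-0.0, 0.1, 0.6]
width: 0.997
gripper_force: 0.0
```

>>> jog_arm --plan '[{"offset": [0,0,0],"twist": [0,0,0],"fingers": -1},{"offset": [0,0,0],"twist": [0,0,0],"fingers": -1},{"offset": [0,0,0],"twist": [0,0,0],"fingers": -1},{"offset": [0,0,0],"twist": [0,0,0],"fingers": -1},{"offset": [0,0,0],"twist": [0,0,0],"fingers": -1},{"offset": [0,0,0],"twist": [0,0,0],"fingers": -1},{"offset": [0,0,0],"twist": [0,0,0],"fingers": -1},{"offset": [0,0,0],"twist": [0,0,0],"fingers": -1},{"offset": [0,0,0],"twist": [0,0,0],"fingers": -1}]' --newtons 25

```text
clock: 11.95
position: [0.5743, 0.3423, 0.1189]
ee_rot: [3.137, 0.162, 0.0]
force: [-0.7, -0.0, 0.0]
width: 0.387
gripper_force: 25.0
```

Grip confirmed: 35.6 mm opening at 25 N. Lifting.

>>> jog_arm --plan '[{"offset": [0,0,-0.15],"twist": [0,0,0],"fingers": -1},{"offset": [0,0,-0.4],"twist": [0,0,0],"fingers": -1},{"offset": [0,0,-0.7],"twist": [0,0,0],"fingers": -1},{"offset": [0,0,-1],"twist": [0,0,0],"fingers": -1},{"offset": [0,0,-1],"twist": [0,0,0],"fingers": -1}]'

```text
clock: 12.58
position: [0.5756, 0.3438, 0.2731]
ee_rot: [-3.134, -0.162, -0.009]
force: [-0.2, 0.5, -2.4]
width: 0.386
gripper_force: 25.0
```

>>> jog_arm --plan '[{"offset": [0,0,-0.15],"twist": [0,0,0],"fingers": -1},{"offset": [0,0,-0.27],"twist": [0,0,0],"fingers": -1},{"offset": [0,0.2,-0.27],"twist": [0,0,0],"fingers": -1},{"offset": [0,0.5,-0.27],"twist": [0,0,0],"fingers": -1},{"offset": [0,0.8,-0.27],"twist": [0,0,0],"fingers": -1},{"offset": [0,1,-0.27],"twist": [0,0,0],"fingers": -1}]'

```text
clock: 13.32
position: [0.5897, 0.19, 0.308]
ee_rot: [3.136, 0.159, -0.002]
force: [0.5, -0.3, -1.5]
width: 0.392
gripper_force: 25.0
```

>>> jog_arm --plan '[{"offset": [-0.05,0.3,0],"twist": [0,0,0],"fingers": -1},{"offset": [-0.1,0.6,0],"twist": [0,0,0],"fingers": -1},{"offset": [-0.15,0.94,0],"twist": [0,0,0],"fingers": -1},{"offset": [-0.15,0.94,0],"twist": [0,0,0],"fingers": -1}]'

```text
clock: 13.82
position: [0.5816, 0.0444, 0.3081]
ee_rot: [3.135, 0.15, -0.003]
force: [-0.3, 0.1, -1.3]
width: 0.391
gripper_force: 25.0
```

>>> jog_arm --plan '[{"offset": [-0.05,0.3,0],"twist": [0,0,0],"fingers": -1},{"offset": [-0.1,0.6,0],"twist": [0,0,0],"fingers": -1},{"offset": [-0.15,0.94,0],"twist": [0,0,0],"fingers": -1},{"offset": [-0.15,0.94,0],"twist": [0,0,0],"fingers": -1}]'

```text
clock: 14.32
position: [0.5732, -0.0971, 0.3081]
ee_rot: [3.136, 0.151, -0.004]
force: [0.2, 0.8, -2.0]
width: 0.391
gripper_force: 25.0
```

>>> jog_arm --plan '[{"offset": [-0.05,0.3,0],"twist": [0,0,0.01],"fingers": -1},{"offset": [-0.1,0.6,0],"twist": [0,0,0.018],"fingers": -1},{"offset": [-0.15,0.94,0],"twist": [0,0,0.026],"fingers": -1},{"offset": [-0.15,0.94,0],"twist": [0,0,0.026],"fingers": -1},{"offset": [-0.15,0.94,0],"twist": [0,0,0.026],"fingers": -1},{"offset": [-0.15,0.94,0],"twist": [0,0,0.026],"fingers": -1}]'

```text
clock: 15.08
position: [0.5667, -0.2323, 0.3091]
ee_rot: [-3.139, 0.09, 0.0]
force: [0.2, 0.4, -1.1]
width: 0.39
gripper_force: 25.0
```

Run:
```python
from h import *
o=observe();p=o["position"];print(p,o["ee_rot"],o["force"],o["width"],o["clock"])
a=get_image("scene").copy()
for l in landmark_of("bar_mid","scene")[:1]+landmark_of("headphones_crown","scene")[:2]+landmark_of("headphones","scene")[:2]:print(l["conf"],np.array(l["at"])[::-1]*[640,480])
z0=p[2]-.119
for n,P in(("crown",[p[0],p[1],z0+.125]),("org",[p[0],p[1],z0]),("bar",[.5658,-.238,.15])):print(n,proj("scene",P).round(1))
save("s6",cv2.resize(a[80:320,20:340],(800,600)))
```

```text
[ 0.56667301 -0.23234033  0.3091488 ] [-3.13931532e+00  8.95439682e-02  3.53415040e-04] [ 0.21074096  0.44571101 -1.14783881] 0.38991656622821075 15.075
0.93 [141.632 216.576]
0.97 [129.088 128.592]
0.78 [140.288 195.888]
crown [123.3 131.3]
org [136.8 199.2]
bar [137.6 218.5]
```

View pics/s6.png

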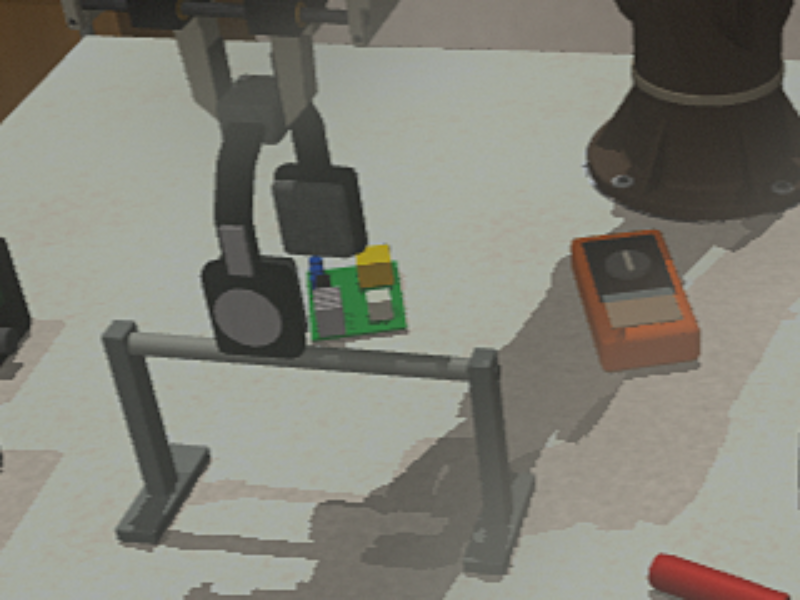

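The picture shows the headphones held upright, band square over the bar, with one cup in front and one behind. Both the bar and the crown show the same small offset from prediction, so their relative alignment is good. Lowering.

>>> jog_arm --plan '[{"offset": [0,0,0.2],"twist": [0,0,0],"fingers": -1},{"offset": [0,0,0.4],"twist": [0,0,0],"fingers": -1},{"offset": [0,0,0.6],"twist": [0,0,0],"fingers": -1},{"offset": [0,0,0.75],"twist": [0,0,0],"fingers": -1},{"offset": [0,0,0.9],"twist": [0,0,0],"fingers": -1},{"offset": [0,0,1],"twist": [0,0,0],"fingers": -1},{"offset": [0,0,1],"twist": [0,0,0],"fingers": -1}]'

```text
clock: 16.15
position: [0.5656, -0.2342, 0.1585]
ee_rot: [-3.14, 0.094, 0.003]
force: [0.0, -1.3, -1.7]
width: 0.388
gripper_force: 25.0
```

>>> jog_arm --plan '[{"offset": [0,0,0.03],"twist": [0,0,0],"fingers": -1},{"offset": [0,0,0.06],"twist": [0,0,0],"fingers": -1},{"offset": [0,0,0.06],"twist": [0,0,0],"fingers": -1}]'

```text
clock: 16.52
position: [0.5661, -0.2346, 0.1503]
ee_rot: [3.14, -0.094, -0.0]
force: [0.5, 0.7, -1.4]
width: 0.388
gripper_force: 25.0
```

Run:
```python
from h import *
o=observe();p=o["position"];print(p,o["ee_rot"],o["force"],o["width"],o["clock"])
a=get_image("scene").copy()
for n in("bar_mid","headphones_crown","headphones"):
  for l in landmark_of(n,"scene")[:1]:print(n,l["conf"],np.array(l["at"])[::-1]*[640,480])
w=get_image("wrist")
save("s7",np.hstack([cv2.resize(a[130:330,60:240],(405,450)),cv2.resize(w[100:440,170:460],(384,450))]))
```

```text
[ 0.56613303 -0.23457134  0.15032629] [ 3.14013522e+00 -9.43668898e-02 -2.16529408e-04] [ 0.47516988  0.73641584 -1.36052378] 0.3878572946501292 16.525
bar_mid 0.55 [141.12 218.4 ]
headphones_crown 0.97 [143.616 216.72 ]
```

View pics/s7.png

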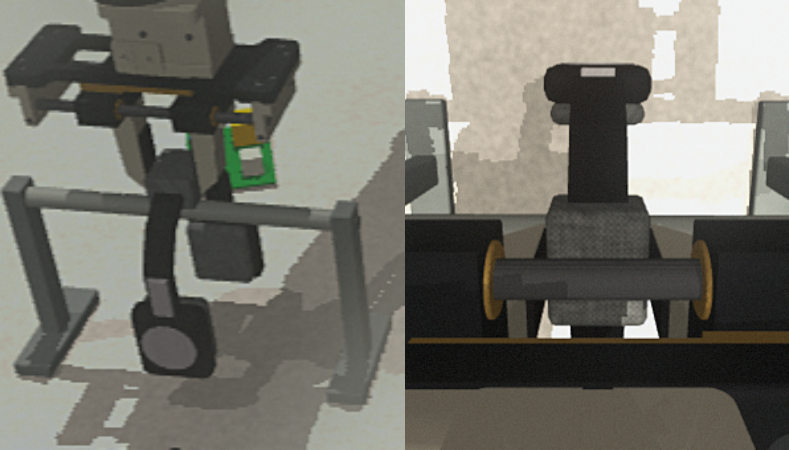

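The picture shows the band straddling the bar near its middle, with the crown just above it. Lowering in small steps until contact.

>>> jog_arm --plan '[{"offset": [0,0,0.02],"twist": [0,0,0],"fingers": -1},{"offset": [0,0,0.02],"twist": [0,0,0],"fingers": -1}]'

```text
clock: 17.02
position: [0.566, -0.2345, 0.1471]
ee_rot: [-3.14, 0.094, 0.001]
force: [0.6, -0.5, -1.1]
width: 0.39
gripper_force: 25.0
```

>>> jog_arm --plan '[{"offset": [0,0,0.013],"twist": [0,0,0],"fingers": -1},{"offset": [0,0,0.013],"twist": [0,0,0],"fingers": -1}]'

```text
clock: 17.27
position: [0.5661, -0.2345, 0.1452]
ee_rot: [-3.14, 0.094, 0.0]
force: [-0.8, 0.0, -1.2]
width: 0.389
gripper_force: 25.0
```

>>> jog_arm --plan '[{"offset": [0,0,0.013],"twist": [0,0,0],"fingers": -1},{"offset": [0,0,0.013],"twist": [0,0,0],"fingers": -1}]'

```text
clock: 17.52
position: [0.5664, -0.2346, 0.1437]
ee_rot: [3.14, -0.094, 0.001]
force: [-0.4, 0.1, 1.0]
width: 0.387
gripper_force: 25.0
```

Contact, at the expected height. Releasing, then rising.

>>> jog_arm --plan '[{"offset": [0,0,0],"twist": [0,0,0],"fingers": 0.3},{"offset": [0,0,0],"twist": [0,0,0],"fingers": 0.6},{"offset": [0,0,0],"twist": [0,0,0],"fingers": 0.6},{"offset": [0,0,0],"twist": [0,0,0],"fingers": 0.6},{"offset": [0,0,0],"twist": [0,0,0],"fingers": 0.6},{"offset": [0,0,0],"twist": [0,0,0],"fingers": 0.6},{"offset": [0,0,0],"twist": [0,0,0],"fingers": 0.6}]'

```text
clock: 18.4
position: [0.5662, -0.2346, 0.1435]
ee_rot: [-3.14, 0.094, 0.0]
force: [-0.6, 0.2, -0.2]
width: 0.798
gripper_force: 0.0
```

>>> jog_arm --plan '[{"offset": [0,0,-0.1],"twist": [0,0,0],"fingers": 0.6},{"offset": [0,0,-0.25],"twist": [0,0,0],"fingers": 0.6},{"offset": [0,0,-0.5],"twist": [0,0,0],"fingers": 0.6},{"offset": [0,0,-0.8],"twist": [0,0,0],"fingers": 0.6},{"offset": [0,0,-0.8],"twist": [0,0,0],"fingers": 0.6},{"offset": [0,0,-0.8],"twist": [0,0,0],"fingers": 0.6},{"offset": [0,0,-0.8],"twist": [0,0,0],"fingers": 0.6},{"offset": [0,0,-0.8],"twist": [0,0,0],"fingers": 0.6}]'

```text
clock: 19.4
position: [0.5658, -0.2345, 0.2625]
ee_rot: [-3.14, 0.094, 0.003]
force: [-0.4, 1.0, -0.8]
width: 0.799
gripper_force: 0.0
```

Run:
```python
from h import *
o=observe();print(o["position"],o["force"],o["clock"])
a=get_image("scene")
for n in("bar_mid","headphones_crown","headphones","mic_headset"):
  for l in landmark_of(n,"scene")[:1]:print(n,l["conf"],np.array(l["at"])[::-1]*[640,480])
save("s8",cv2.resize(a[100:400,20:420],(800,600)))
```

```text
[ 0.56576395 -0.23448409  0.26254758] [-0.37042304  1.01847069 -0.77715371] 19.4
bar_mid 0.85 [139.52  214.896]
headphones_crown 0.81 [141.824 219.216]
headphones 0.92 [155.008 274.08 ]
mic_headset 0.9 [366.208 262.224]
```

View pics/s8.png

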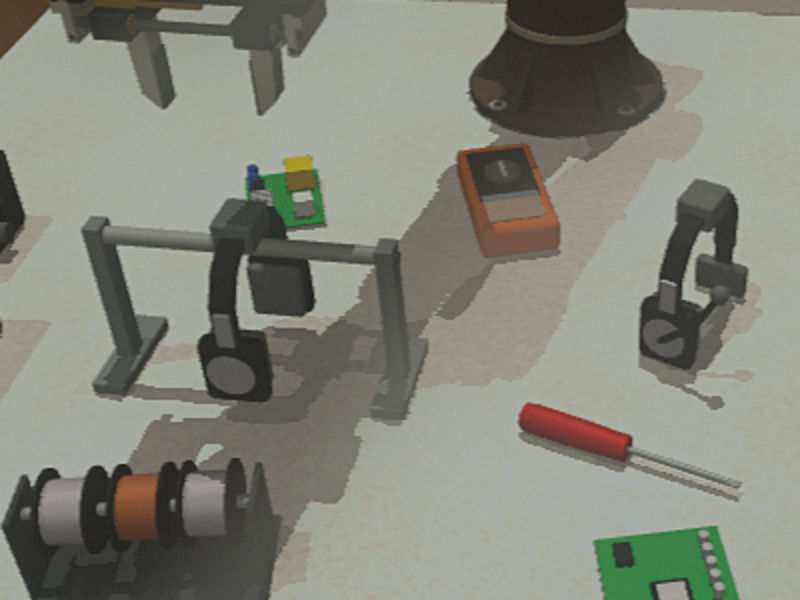

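The headphones hang on the bar near its middle and the mic headset is untouched. The front cup seems a bit low, so I'll check tilt and motion.

>>> jog_arm --plan '[{"offset": [0,0,-0.1],"twist": [0,0,0],"fingers": 0.6},{"offset": [0,0,-0.1],"twist": [0,0,0],"fingers": 0.6},{"offset": [0,0,-0.1],"twist": [0,0,0],"fingers": 0.6},{"offset": [0,0,-0.1],"twist": [0,0,0],"fingers": 0.6},{"offset": [0,0,-0.1],"twist": [0,0,0],"fingers": 0.6},{"offset": [0,0,-0.1],"twist": [0,0,0],"fingers": 0.6},{"offset": [0,0,-0.1],"twist": [0,0,0],"fingers": 0.6},{"offset": [0,0,-0.1],"twist": [0,0,0],"fingers": 0.6}]'

```text
clock: 20.65
position: [0.5662, -0.2346, 0.2785]
ee_rot: [3.14, -0.094, -0.0]
force: [-0.5, 0.1, 0.7]
width: 0.799
gripper_force: 0.0
```

Run:
```python
from h import *
prev=cv2.imread("pics/s8.png");a=get_image("scene")
d=cv2.absdiff(cv2.resize(a[100:400,20:420],(800,600)),prev[:,:,::-1].copy())[180:410,190:330];print("diff",d.mean(),np.percentile(d,99))
for n in("headphones_crown","headphones"):
  for l in landmark_of(n,"scene")[:1]:print(n,l["conf"],np.array(l["at"])[::-1]*[640,480])
M=regions_of("headphones","scene")[0];print(M["conf"],np.array(M["box"])*[640,480,640,480])
for t in(-20,-15,-10,-5,0,5,10,15,20):  # tilt about bar (y) : body point (X,Z) about crown
    th=np.radians(t)
    f=lambda X,Y,Z:proj("scene",[.5658+X*np.cos(th)+(Z-.125)*np.sin(th)+Y*.06,-.235-.06*X+Y,.15-X*np.sin(th)+(Z-.125)*np.cos(th)])
    print(t,"org-crown",(f(0,0,0)-f(0,0,.125)).round(1),"front cup-crown",(f(.073,0,.032)-f(0,0,.125)).round(1),"rear cup inner bottom",(f(-.041,0,0)-f(0,0,.125)).round(1), "top",(f(0,0,.151)-f(0,0,.125)).round(1))
```

```text
diff 1.199824016563147 8.0
headphones_crown 0.73 [141.888 220.992]
headphones 0.78 [155.392 272.784]
0.61 [118.4   198.816  57.024 102.096]
-20 org-crown [ 4.  68.5] front cup-crown [-14.   66.7] rear cup inner bottom [12.5 60.3] top [ -0.9 -14.9]
-15 org-crown [ 5.9 66. ] front cup-crown [-12.   68.2] rear cup inner bottom [14.1 56.1] top [ -1.3 -14.5]
-10 org-crown [ 7.8 63.1] front cup-crown [-9.9 69.2] rear cup inner bottom [15.7 51.6] top [ -1.7 -14. ]
-5 org-crown [ 9.5 59.7] front cup-crown [-7.9 69.6] rear cup inner bottom [17.1 46.9] top [ -2.1 -13.4]
0 org-crown [11.2 56. ] front cup-crown [-5.9 69.5] rear cup inner bottom [18.4 41.8] top [ -2.5 -12.7]
5 org-crown [12.8 51.9] front cup-crown [-3.8 68.8] rear cup inner bottom [19.6 36.6] top [ -2.9 -11.9]
10 org-crown [14.2 47.6] front cup-crown [-1.8 67.7] rear cup inner bottom [20.6 31.1] top [ -3.3 -11. ]
15 org-crown [15.6 43. ] front cup-crown [ 0.1 66.1] rear cup inner bottom [21.5 25.5] top [ -3.6 -10. ]
20 org-crown [16.8 38.1] front cup-crown [ 2. 64.] rear cup inner bottom [22.3 19.8] top [-3.9 -8.9]
```

At rest, tilt at most about 5°. Handing in.

```bash
python3 -c "
from cell import *
print(sign_off())"
```

```text
the job is handed in; nothing more can be done
None
```

The plain headphones are hanging still over the middle of the bar, released and tilted by no more than about 5°, with the mic headset left where it stood; I handed the job in at about 21 s of the 42 s limit, and sign-off returned no verdict.

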